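Fit the selector shafts and hold the gearbox cover over its joint

TASK

Draw the two plain selector shafts out of the wooden block and drop each one foot-down, fully home, into one of the two empty bores of the open gearbox (either shaft fits either bore). Then pick up the gearbox end cover, carry it over the parts on the bench and stop with it hovering level about a centimetre above the tops of the standing selector shafts, wide end over wide end and its dowel holes straight above the two dowel pins, never touching the gearbox or the shafts with it. Finish while still holding it there, so that your workmate can guide the shaft ends in; leave the other parts on the bench and the bolt in the block where they are.

Things in the scene. Friction and masses are not known exactly. Their poses are not given: they have to be found in the camera images.
- gearbox: (Sizes here and below in mm.) Open alloy gearbox, fixed, open side up, gears inside. Pear-shaped from above, 180 long along its x: round wide end (radius 60) to its -x, narrow end (radius 46) to +x; lugs add up to 12. Origin: mid-length, on the bench; z up. Joint face (top of the 7 thick wall) 78 above the bench; gears reach 70, the two fixed gear-shaft ends 98. Yaw within 23 deg of world x.
- bore_wide (a point): Centre of the floor of the selector-shaft bore in the wide end, 8 above the bench, at (-34, 33) in the gearbox frame. The bore is a round boss (24 outside), 14 inside, its mouth 58 above the bench and countersunk to 20 wide over the top 8.
- bore_narrow (a point): The same for the identical bore towards the narrow end, at (34, 30) in the gearbox frame.
- dowel_wide (a point): Foot of the dowel pin (8 diameter, standing 8 proud) on the joint face, on a lug at the tip of the gearbox's wide end: (-93, 0, 78) in the gearbox frame.
- dowel_narrow (a point): The same at the tip of the narrow end: (93, 0, 78) in the gearbox frame.
- cover: (mm) Alloy gearbox end cover, 0.5-0.7 kg, joint face down on the bench, outline as the gearbox. Origin: mid-length on its joint face; x from wide to narrow end. Plate top 34 above the joint face; mid on it the oblong flat-sided clutch-release housing to grip, 72 along x, 40 along y, top at 68 (caps to 74), about over the centre of mass. Yaw within 29 deg of world x.
- hole_wide (a point): Dowel hole in the cover's wide tip, at the joint face: (-93, 0, 0) in the cover frame; belongs above dowel_wide.
- hole_narrow (a point): Dowel hole in the cover's narrow tip, at the joint face: (93, 0, 0) in the cover frame; belongs above dowel_narrow.
- shaft_a: Selector shaft: plain bright steel rod, 12 diameter, 100 long, about 90 g, chamfered ends, standing upright in a hole of the wooden block (its top 110 above the bench at the start). Origin: centre of its foot; z along the shaft, up. Home in a bore, its top is 108 above the bench.
- shaft_b: The second selector shaft, identical.
- block: Drilled hardwood block, fixed, 150 x 52 x 40 high, three upright holes of 13.5 (30 deep) in a row along its own x, at -50, 0 and 50. Origin: centre of its underside. Two holes hold the shafts, one a bolt, in any order.
- bolt: Dark bolt standing in the third hole of the block, 12 shank, 25 wide flange and hex head, its top 105 above the bench; not to be taken. Origin: its foot.
- piston: Bystander: bare piston standing upright, 52 diameter, 52 high. Origin: centre of its underside.
- footpeg: Bystander: rubber footpeg lying on the bench, about 118 long (its x), 30 wide, 28 high. Origin: under its middle.
- bearing: Bystander: ball bearing ring lying flat, 47 diameter, 14 high. Origin: centre of its underside.
- sprocket: Bystander: small sprocket lying flat, 70 diameter, 14 high. Origin: centre of its underside.
- tape_roll: Bystander: roll of black tape lying flat, 100 diameter, 48 high. Origin: centre of its underside.
- spray_can: Bystander: black spray can, 66 diameter, 190 high. Origin: centre of its underside.
- coffee_cup: Bystander: empty paper cup, 84 diameter, 120 high. Origin: centre of its underside.
Mind the look-alikes: they are no part of the job. What is shaped like the cover but yellow is not meant.

How it is judged:
By the outcome, as a careful person would: the job done as asked, in the order asked, and still so for the second after the job is handed in, while the arm keeps its last pose, push and grip.
It also fails if it takes over 72 s, if anything falls off the work surface, if the arm or the gripper's body presses on something with over 40 N, if the wrist force passes 120 N, or if a joint passes its speed limit or range.

ROBOT

A 7-joint arm with a two-finger parallel gripper is mounted at the origin on the work surface. World frame = base frame: x ahead of the robot, y to its left, z up, the work surface at z = 0. Lengths are in mm, angles in rad, forces in N, time in s.
With the tool pointing down it reaches from about 425 to 800 mm from the base axis. Payload 8.3 kg.
Tool frame: the origin (TCP) lies on the centre line of the jaws, within the pads' length; the fingertips stand 19 mm ahead of it and the grasp point (between the pads) is the TCP (manip.tcp_to_tips is the z of the fingertips in the tool frame, in mm); z points along the fingers, y is the line along which they close (so a half turn about z gives the same grasp; the last joint's range is limited). The gripper opens to 85 mm and grips with 20 to 120 N. Pads are 22 mm wide; open, the fingers measure 114 mm over their backs; the gripper's body (76 mm by 85 mm) begins 54 mm behind the grasp point. The pads swing forward as they close: fully open they stand 13 mm farther back than shut.
Start: joints at [1.048, 0.383, 0.016, 1.37, -0.006, 1.388, -0.046], TCP at [277.387, -560.054, 250.279] pointing down, gripper open.
Joint ranges: [-2.95, 2.95], [-0.25, 2.06], [-1.52, 1.56], [0.18, 2.33], [-1.44, 4.58], [0.02, 2.06], [-3.01, 3.01]. Speed limits (rad/s): [2.39, 2.39, 3.01, 3.01, 3.14, 3.14, 3.14].

INTERFACE

Orientations are given as a unit quaternion [w, x, y, z].
In Python, from plant import manip, capture, sign_off gives the robot as it stands.
- The arm moves only by the tool servo_tool, never from a script. Its argument "series" is a list of rows, each a list of 3 entries, a list of its own where there are three numbers: the shift along the tool's x, y, z each as a share of 250 mm, from -1 to 1, then the turn, a rotation vector about the tool's x, y, z each as a share of 8 degrees, from -1 to 1, then the opening, from 0 (shut) to 1 (fully open). In form: [[[dx, dy, dz], [wx, wy, wz], grip], ...]. A call has exactly 10 rows; each row shifts and turns the commanded pose from where the row before left it, along the tool's axes as they then stand; what a row does not reach is not made up. A row lasts 1/8 s, in which the tool goes at most 62.5 mm and 10.7 degrees, less where a joint would pass 70% of its speed; a pose out of reach is approached as far as the arm can. A call with a number of a shift or a turn outside -1 to 1 is refused whole. A call with a gripper value outside its range is refused whole. The fingers move at their own pace and stop on an object; "squeeze" is the grip in N (left out, the last holds). Time passes only in rows, so rows that do not move let the fingers close, or fill a call up. It gives the time, the measured TCP pose, the force, the opening and the grip force at its end, in the units of the state.
- manip.get_obs(): the state, without advancing time (a new reading comes with each control period).
- capture(name): name is "side" or "top" or "wrist"; returns a dict with "frame" (480x640x3 uint8, blue, green, red), "K" (3x3 intrinsics, pixels), "R" (3x3) and "t" (3): a world point X has camera coordinates R X + t. Camera axes: x right, y down, z forward; pixel columns grow to the right and rows downward; lengths in mm; the calibration is good to about 2 mm. A picture is of the moment at which its call begins. There is no depth.
- sign_off(): hands the job in; it is judged then, once.
The state is a dict: "time_s": time; "joint_positions": joint angles; "joint_vel": joint speeds; "joint_efforts": joint torques, N m; "ee_pos": TCP position; "eef_rot": TCP orientation; "wrist_force": force on the tool from outside, world axes, zero at the start; "moment": the same for the moment, N m; "finger_gap": finger opening in mm; "finger_force": force on a finger pad.
Only numpy, scipy, OpenCV 4.12 (cv2) and the standard library are available. Lean on these libraries where they do the work, as an engineer would, in place of code of your own. Each camera call takes 0.05 s, during which the arm holds its last target. There are 200 camera calls.

## Working session

There is one attempt and no reset: what is moved stays moved. The work goes in short steps, Python scripts to look and compute and a tool call to move; the robot and the scene stay as the last step left them, time stands still between calls to the robot, and variables do not carry over. Pictures are saved under pics/ and viewed, at most 10 in all, crops included, and the job is handed in when it is done.

Besides the shell and the picture viewer there is one more tool, called after "Call:" by a JSON object that holds its "name" and its "arguments", one argument or row to a line. servo_tool: Moves the arm, as the interface text tells. Its arguments: {"type":"object","properties":{"series":{"type":"array","items":{"type":"array"}},"squeeze":{"type":"number"}},"required":["series"]}

```bash
mkdir -p pics; ls; python3 - <<'E'
from plant import manip, capture
import cv2,numpy as np,json
print(manip.get_obs())
for n in("top","side"):
    c=capture(n); cv2.imwrite(f"pics/{n}0.png",c["frame"]); print(n,c["K"].tolist(),c["R"].tolist(),c["t"].tolist())
E
```

```text
pics
{'time_s': 0.0, 'joint_positions': array([ 1.04808333,  0.38424552,  0.01636924,  1.37112431, -0.00630203,
        1.38816737, -0.04649892]), 'joint_vel': array([ 1.58061464e-03, -1.50057792e-04, -6.49927779e-05, -4.02436609e-04,
       -2.86884218e-04, -5.57119460e-04, -6.02085177e-04]), 'joint_efforts': array([-5.56423311e-04, -6.27604222e+01,  8.43956061e-01, -3.71834314e+01,
        1.66131469e-02,  1.40592692e-02,  4.70234488e-05]), 'ee_pos': array([ 277.20351104, -559.6704371 ,  249.28769585]), 'eef_rot': array([-9.19340805e-04,  9.73679404e-01,  2.27919986e-01, -2.30101182e-04]), 'wrist_force': array([-0.04974254,  0.47301134,  0.57029442]), 'moment': array([ 0.06028007, -0.0349892 , -0.01513124]), 'finger_force': 0.0, 'finger_gap': 85.48534765376309}
top [[496.4678487234439, 0.0, 325.7111810726751], [0.0, 496.4678487234439, 249.00548369877174], [0.0, 0.0, 1.0]] [[0.04234298838576046, -0.9991016886320226, 0.001699148964773198], [-0.9733834572533209, -0.04163630182932732, -0.22536872790063314], [0.22523702288952369, 0.007888861934290814, -0.9742720612730542]] [-0.8576537922860764, 467.3846599708003, 1271.3155352039855]
side [[433.25586639109105, 0.0, 311.64602370191557], [0.0, 433.25586639109105, 239.55363358821828], [0.0, 0.0, 1.0]] [[-0.9625462514155216, -0.27105762060790584, 0.00569913996209741], [-0.15433905290412714, 0.5305451847751166, -0.8334874106191374], [0.22289946306481775, -0.8031497825575987, -0.5525090552589141]] [437.6194526403563, 134.89114570846857, 1041.813982637239]
```

View pics/top0.png

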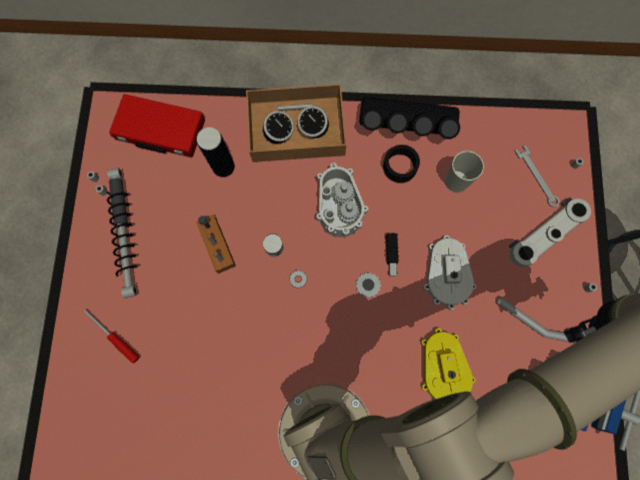

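View pics/side0.png

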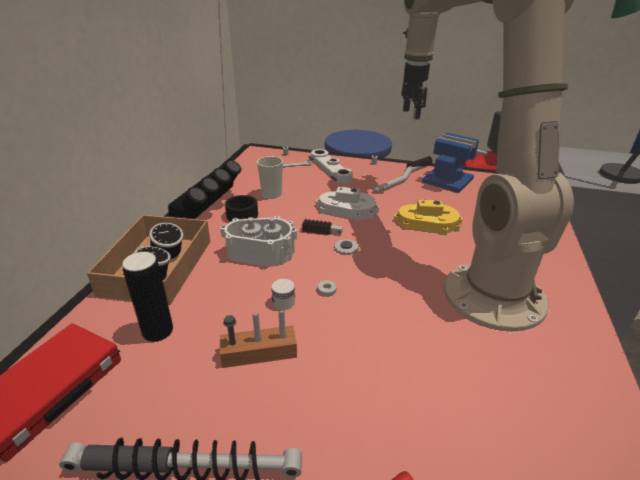

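```bash
cat > h.py <<'E'
import numpy as np,cv2
from scipy.spatial.transform import Rotation as Ro
from plant import manip,capture
def onplane(c,uv,z):
    d=c["R"].T@np.linalg.solve(c["K"],[uv[0],uv[1],1.]); o=-c["R"].T@c["t"]
    return o+d*(z-o[2])/d[2]
def proj(c,X):
    p=c["K"]@(c["R"]@np.asarray(X,float)+c["t"]); return p[:2]/p[2]
def pose():
    o=manip.get_obs(); q=o["eef_rot"]; return o["ee_pos"],Ro.from_quat([q[1],q[2],q[3],q[0]]),o
def plan(X,yaw=None):
    """shift (share of 250) in present tool axes to X; yaw = wanted world direction of tool y (deg, mod 180), turn shares"""
    p,R,o=pose(); d=R.inv().apply(np.array(X)-p)
    print("shift mm",d.round(1),"share",(d/250).round(4),"t",o["time_s"])
    if yaw is not None:
        a=np.radians(yaw)
        # tool z down, y=(cos,sin)
        y=np.array([np.cos(a),np.sin(a),0]);z=np.array([0,0,-1.]);
        for s in(1,-1):
            T=Ro.from_matrix(np.c_[np.cross(s*y,z),s*y,z]); r=(R.inv()*T).as_rotvec(degrees=True); print("turn deg",r.round(2),"shares",(r/8).round(3))
E
python3 - <<'E'
import cv2,numpy as np
from h import *
a=cv2.imread("pics/top0.png")
f=lambda x,y,w,h,s:cv2.resize(a[y:y+h,x:x+w],None,fx=s,fy=s,interpolation=cv2.INTER_CUBIC)
m=np.hstack([f(190,200,50,80,5),f(312,158,60,80,5),f(420,232,50,80,5)]);cv2.imwrite("pics/m0.png",m);print(m.shape)
E
```

```text
(400, 800, 3)
```

View pics/m0.png

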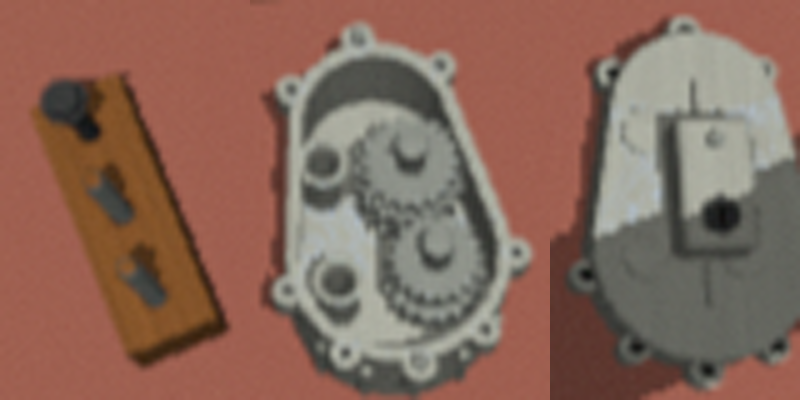

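```bash
python3 - <<'E'
from h import *
c=capture("top")
P=lambda n,uv,z:print(n,onplane(c,uv,z).round(1))
P("s1",(209.4,236),110);P("s2",(215.4,253.5),110);P("f1",(214.4,243),40);P("f2",(221.4,259.5),40)
n=onplane(c,(333.6,165.4),86);w=onplane(c,(346,230),86)
print("gb",n,w,(n+w)/2,np.linalg.norm(n-w),np.degrees(np.arctan2(*(n-w)[[1,0]])))
P("bn",(326.4,191),58);P("bw",(329.6,214.4),58)
n=onplane(c,(446.8,237.4),25);w=onplane(c,(451.6,306),25)
print("cv",n,w,(n+w)/2,np.linalg.norm(n-w),np.degrees(np.arctan2(*(n-w)[[1,0]])))
w=capture("wrist");p,R,o=pose()
Rt=R.as_matrix();C=-w["R"].T@w["t"]
print("wrist cam in tool",(Rt.T@(C-p)).round(1),(w["R"]@Rt).round(3).tolist(),w["K"][0])
plan((497,200,250),21.5)
E
```

```text
s1 [475.4 318.1 110. ]
s2 [430.2 298.5 110. ]
f1 [473.9 320.4  40. ]
f2 [429.3 297.4  40. ]
gb [692.38147475   7.26387109  86.        ] [512.86979553 -32.2643524   86.        ] [602.62563514 -12.50024066  86.        ] 183.81219608072658 12.418272624743551
bn [628.5  24.   58. ]
bw [562.3  12.6  58. ]
cv [ 520.38950594 -311.18296825   25.        ] [ 332.53194801 -321.56231792   25.        ] [ 426.46072698 -316.37264309   25.        ] 188.14407503677404 3.1624434222781344
wrist cam in tool [ 7.950e+01  1.000e-01 -1.229e+02] [[-0.001, 1.0, 0.0], [-0.952, -0.001, -0.305], [-0.305, -0.001, 0.952]] [386.33669971   0.         320.13267221]
shift mm [ 5.342e+02 -5.834e+02  4.000e-01] share [ 2.1366e+00 -2.3334e+00  1.4000e-03] t 0.2
turn deg [-6.000e-02 -5.000e-02 -8.515e+01] shares [-7.0000e-03 -6.0000e-03 -1.0644e+01]
turn deg [-5.000e-02  6.000e-02  9.485e+01] shares [-6.0000e-03  7.0000e-03  1.1856e+01]
```

Call:
{"name": "servo_tool", "arguments": {
  "series": [
    [[0.1,-0.074,0],[0,0,0],0.4],
    [[0.2,-0.148,0],[0,0,0],0.4],
    [[0.2,-0.148,0],[0,0,0],0.4],
    [[0.2,-0.148,0],[0,0,0],0.4],
    [[0.2,-0.148,0],[0,0,0],0.4],
    [[0.2,-0.148,0],[0,0,0],0.4],
    [[0.2,-0.148,0],[0,0,0],0.4],
    [[0.2,-0.148,0],[0,0,0],0.4],
    [[0.2,-0.148,0],[0,0,0],0.4],
    [[0.2,-0.148,0],[0,0,0],0.4]
  ],
  "squeeze": 60
}}

```text
time_s: 1.45
ee_pos: [547.6, -32.6, 250.4]
eef_rot: [0.0, 0.974, 0.228, 0.0]
wrist_force: [1.3, -0.8, -0.2]
finger_gap: 34.3
finger_force: 0.0
```

Call:
{"name": "servo_tool", "arguments": {
  "series": [
    [[0.08,-0.19,0],[0,0,0],0.4],
    [[0.05,-0.2,0],[0,0,0],0.4],
    [[0.04,-0.2,0],[0,0,0],0.4],
    [[0.03,-0.2,0],[0,0,0],0.4],
    [[0.03,-0.2,0.02],[0,0,0],0.4],
    [[0.03,-0.2,0.02],[0,0,0],0.4],
    [[0.03,-0.15,0.02],[0,0,0.3],0.4],
    [[0,-0.05,0.02],[0,0,0],0.4],
    [[0,0,0],[0,0,0],0.4],
    [[0,0,0],[0,0,0],0.4]
  ]
}}

```text
time_s: 2.7
ee_pos: [459.3, 307.8, 230.4]
eef_rot: [0.0, 0.978, 0.206, 0.0]
wrist_force: [-0.3, 0.1, 0.5]
finger_gap: 34.1
finger_force: 0.0
```

```bash
python3 - <<'E'
from h import *
c=capture("wrist");cv2.imwrite("pics/w1.png",c["frame"]);np.save("w1.npy",c,allow_pickle=True)
p,R,o=pose();print(p,o["time_s"],o["finger_gap"])
for X in((475,319,110),(430,298,110)):print(proj(c,X))
plan((475,319,180),-66)
E
```

```text
[459.41575564 307.72339431 230.46504162] 2.75 33.64340460483003
[313.81713756 211.9613864 ]
[315.7455256  282.22602319]
shift mm [18.8 -4.1 50.5] share [ 0.0752 -0.0163  0.2019] t 2.75
turn deg [ 0.05 -0.01 -0.21] shares [ 0.006 -0.001 -0.026]
turn deg [-2.0000e-02 -7.0000e-02  1.7979e+02] shares [-2.0000e-03 -9.0000e-03  2.2474e+01]
```

View pics/w1.png

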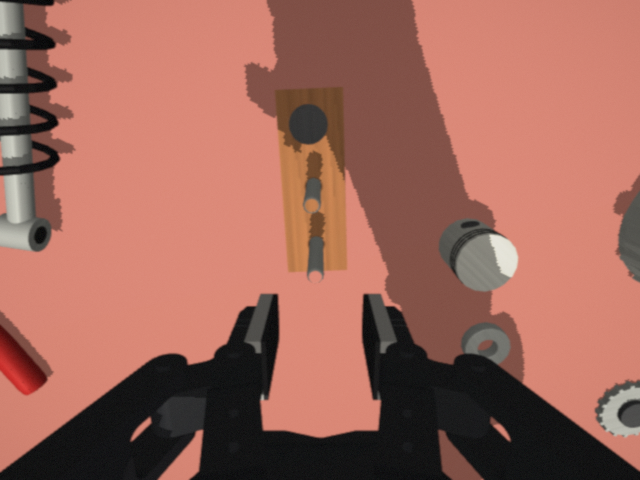

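```bash
python3 - <<'E'
from h import *
c=np.load("w1.npy",allow_pickle=True).item()
a=onplane(c,(312.5,204.5),110);b=onplane(c,(316,276.5),110);print(a,b,np.linalg.norm(a-b))
plan((*a[:2],105),-66);plan((*b[:2],105),-66)
E
```

```text
[479.18992774 321.74554429 110.        ] [433.98346472 299.54846821 110.        ] 50.36203416554851
shift mm [ 23.7  -5.  125.5] share [ 0.0949 -0.0198  0.5019] t 2.75
turn deg [ 0.05 -0.01 -0.21] shares [ 0.006 -0.001 -0.026]
turn deg [-2.0000e-02 -7.0000e-02  1.7979e+02] shares [-2.0000e-03 -9.0000e-03  2.2474e+01]
shift mm [-26.6  -2.9 125.5] share [-0.1064 -0.0115  0.5018] t 2.75
turn deg [ 0.05 -0.01 -0.21] shares [ 0.006 -0.001 -0.026]
turn deg [-2.0000e-02 -7.0000e-02  1.7979e+02] shares [-2.0000e-03 -9.0000e-03  2.2474e+01]
```

Call:
{"name": "servo_tool", "arguments": {
  "series": [
    [[0.0475,-0.01,0],[0,0,0],0.4],
    [[0.0475,-0.01,0],[0,0,0],0.4],
    [[0,0,0.1],[0,0,0],0.4],
    [[0,0,0.15],[0,0,0],0.4],
    [[0,0,0.15],[0,0,0],0.4],
    [[0,0,0.1],[0,0,0],0.4],
    [[0,0,0],[0,0,0],0.0],
    [[0,0,0],[0,0,0],0.0],
    [[0,0,0],[0,0,0],0.0],
    [[0,0,0],[0,0,0],0.0]
  ]
}}

```text
time_s: 4.0
ee_pos: [478.5, 323.8, 106.3]
eef_rot: [-0.0, 0.978, 0.207, 0.001]
wrist_force: [-0.2, -1.6, 0.1]
finger_gap: 9.6
finger_force: 58.6
```

Call:
{"name": "servo_tool", "arguments": {
  "series": [
    [[0,0,0],[0,0,0],0.0],
    [[0,0,-0.04],[0,0,0],0.0],
    [[0,0,-0.06],[0,0,0],0.0],
    [[0,0,-0.08],[0,0,0],0.0],
    [[0,0,-0.1],[0,0,0],0.0],
    [[0,0,-0.1],[0,0,0],0.0],
    [[0,0,-0.08],[0,0,0],0.0],
    [[0,0,-0.02],[0,0,0],0.0],
    [[0,0,0],[0,0,0],0.0],
    [[0,0,0],[0,0,0],0.0]
  ]
}}

```text
time_s: 5.25
ee_pos: [477.6, 323.5, 224.5]
eef_rot: [0.0, 0.978, 0.208, -0.001]
wrist_force: [0.2, -0.1, -1.3]
finger_gap: 9.9
finger_force: 58.5
```

```bash
python3 - <<'E'
from h import *
c=capture("wrist");cv2.imwrite("pics/w2.png",c["frame"])
p,R,o=pose();print(p,o["finger_gap"],o["finger_force"],o["wrist_force"],o["joint_positions"])
plan((565,10,230),-66)
plan((627,25,230),-66)
E
```

```text
[477.59323668 323.45320184 224.41330729] 9.648058830138007 58.50798271014355 [-0.23065038  0.57106918 -0.5873759 ] [-0.18726308  0.35270306 -0.59560617  1.52508654  0.20066169  1.32701142
 -1.95585793]
shift mm [-47.4 321.9  -5.5] share [-0.1895  1.2878 -0.0219] t 5.3
turn deg [ 0.01  0.09 -0.05] shares [ 0.001  0.011 -0.006]
turn deg [ 1.4000e-01 -1.0000e-02  1.7995e+02] shares [ 1.7000e-02 -1.0000e-03  2.2494e+01]
shift mm [ 15.4 333.4  -5.6] share [ 0.0615  1.3336 -0.0223] t 5.3
turn deg [ 0.01  0.09 -0.05] shares [ 0.001  0.011 -0.006]
turn deg [ 1.4000e-01 -1.0000e-02  1.7995e+02] shares [ 1.7000e-02 -1.0000e-03  2.2494e+01]
```

Call:
{"name": "servo_tool", "arguments": {
  "series": [
    [[-0.02,0.08,-0.01],[0,0,0],0.0],
    [[-0.03,0.16,-0.01],[0,0,0],0.0],
    [[-0.04,0.2,-0.01],[0,0,0],0.0],
    [[-0.04,0.2,-0.01],[0,0,0],0.0],
    [[-0.04,0.2,0],[0,0,0],0.0],
    [[-0.03,0.16,0],[0,0,0],0.0],
    [[-0.02,0.08,0],[0,0,0],0.0],
    [[0,0.02,0],[0,0,0],0.0],
    [[0,0,0],[0,0,0],0.0],
    [[0,0,0],[0,0,0],0.0]
  ]
}}

```text
time_s: 6.55
ee_pos: [539.0, 51.8, 235.3]
eef_rot: [-0.0, 0.978, 0.209, -0.0]
wrist_force: [0.4, 0.0, -1.0]
finger_gap: 10.1
finger_force: 58.6
```

```bash
python3 - <<'E'
from h import *
c=capture("wrist");cv2.imwrite("pics/w3.png",c["frame"]);np.save("w3.npy",c,allow_pickle=True)
p,R,o=pose();print(p,o["finger_gap"])
for X in((562,12,58),(628,24,58),(692,7,86),(513,-32,86)):print(proj(c,X))
E
```

```text
[539.04398024  51.63843882 235.30471658] 9.632774588833295
[377.45328883 211.86786968]
[402.70076097 127.11055781]
[482.0903604   44.60600145]
[404.80722242 298.74871351]
```

View pics/w3.png

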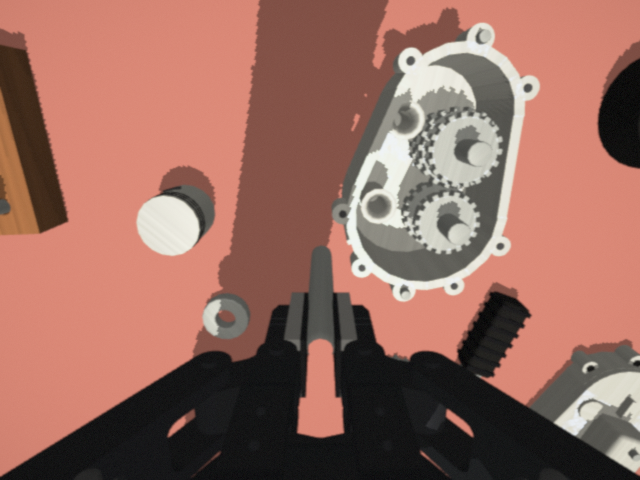

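```bash
python3 - <<'E'
from h import *
c=np.load("w3.npy",allow_pickle=True).item();a=c["frame"]
f=lambda u,v:cv2.resize(a[v-22:v+22,u-30:u+30],None,fx=6,fy=6,interpolation=cv2.INTER_CUBIC)
m=np.vstack([np.hstack([f(487,38),f(404,290)]),np.hstack([f(403,122),f(376,205)])]);cv2.imwrite("pics/m3.png",m)
p,R,o=pose()
print(proj(c,p+R.apply([0,0,94])),proj(c,p+R.apply([6,0,94])),proj(c,p))
E
```

```text
[320.37586821 253.4265119 ] [320.37062879 243.91861507] [320.47844402 341.95441701]
```

View pics/m3.png

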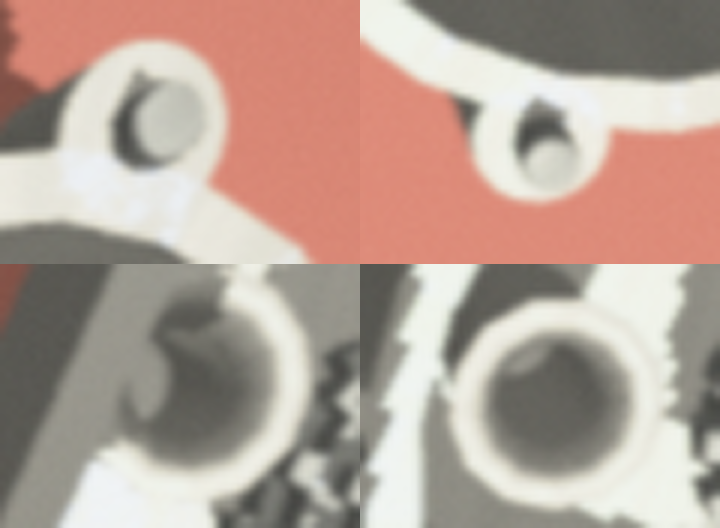

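```bash
python3 - <<'E'
from h import *
c=np.load("w3.npy",allow_pickle=True).item()
n=onplane(c,(485.3,35.2),86)[:2];w=onplane(c,(406,295.5),86)[:2];bw=onplane(c,(378.3,206.3),58)[:2];bn=onplane(c,(407.3,121.7),58)[:2]
print(n,w,np.linalg.norm(n-w),bw,bn,np.linalg.norm(bn-bw))
A=np.array([[93,0],[-93,0],[-34,33],[34,30]],float);B=np.array([n,w,bw,bn])
a=A-A.mean(0);b=B-B.mean(0);th=np.arctan2((a[:,0]*b[:,1]-a[:,1]*b[:,0]).sum(),(a*b).sum())
M=np.array([[np.cos(th),-np.sin(th)],[np.sin(th),np.cos(th)]]);t=B.mean(0)-M@A.mean(0)
print("gb",t,np.degrees(th));F=(A@M.T+t);print(F,B-F)
plan((*F[3],235.3),-66)
E
```

```text
[697.47427956   7.97098834] [515.85362507 -31.53780502] 185.86825143195398 [566.35029584  13.42855718] [632.83149231  22.68246184] 67.12215905543019
gb [606.43427619 -12.2628852 ] 12.119944871499053
[[697.36132558   7.26329437]
 [515.50722679 -31.78906477]
 [566.26348473  12.8629484 ]
 [633.37765567  24.20702434]] [[ 0.11295398  0.70769397]
 [ 0.34639827  0.25125975]
 [ 0.08681111  0.56560878]
 [-0.54616336 -1.5245625 ]]
shift mm [74.9 63.5 -0. ] share [ 2.997e-01  2.541e-01 -1.000e-04] t 6.6
turn deg [-0.03 -0.01  0.08] shares [-0.004 -0.001  0.01 ]
turn deg [ 1.0000e-02 -5.0000e-02 -1.7992e+02] shares [ 1.000e-03 -6.000e-03 -2.249e+01]
```

Call:
{"name": "servo_tool", "arguments": {
  "series": [
    [[0.06,0.05,0],[0,0,0],0.0],
    [[0.1,0.085,0],[0,0,0],0.0],
    [[0.09,0.08,0],[0,0,0],0.0],
    [[0.05,0.04,0.04],[0,0,0],0.0],
    [[0,0,0.08],[0,0,0],0.0],
    [[0,0,0.08],[0,0,0],0.0],
    [[0,0,0.07],[0,0,0],0.0],
    [[0,0,0.03],[0,0,0],0.0],
    [[0,0,0.03],[0,0,0],0.0],
    [[0,0,0],[0,0,0],0.0]
  ]
}}

```text
time_s: 7.85
ee_pos: [633.7, 22.4, 152.7]
eef_rot: [-0.0, 0.978, 0.207, -0.0]
wrist_force: [0.9, -0.1, -0.3]
finger_gap: 9.7
finger_force: 58.6
```

```bash
python3 - <<'E'
from h import *
p,R,o=pose();print(p,o["wrist_force"],o["moment"])
plan((633.4,24.2,106),-66)
c=capture("wrist");cv2.imwrite("pics/w4.png",c["frame"])
E
```

```text
[633.66984686  22.3500977  152.6926608 ] [ 0.91369111 -0.07533626 -0.3473843 ] [-0.01721666  0.02599105 -0.00682219]
shift mm [ 0.5 -1.8 46.7] share [ 0.002  -0.0072  0.1868] t 7.85
turn deg [-0.01  0.01 -0.05] shares [-0.001  0.001 -0.006]
turn deg [1.0000e-02 2.0000e-02 1.7995e+02] shares [2.0000e-03 2.0000e-03 2.2494e+01]
```

Call:
{"name": "servo_tool", "arguments": {
  "series": [
    [[0,-0.004,0],[0,0,0],0.0],
    [[0,0,0.015],[0,0,0],0.0],
    [[0,0,0.015],[0,0,0],0.0],
    [[0,0,0.02],[0,0,0],0.0],
    [[0,0,0.02],[0,0,0],0.0],
    [[0,0,0.025],[0,0,0],0.0],
    [[0,0,0.03],[0,0,0],0.0],
    [[0,0,0.03],[0,0,0],0.0],
    [[0,0,0.025],[0,0,0],0.0],
    [[0,0,0],[0,0,0],0.0]
  ]
}}

```text
time_s: 9.15
ee_pos: [633.0, 23.6, 106.9]
eef_rot: [-0.0, 0.978, 0.208, -0.0]
wrist_force: [0.9, 4.9, -3.6]
finger_gap: 9.6
finger_force: 58.4
```

Call:
{"name": "servo_tool", "arguments": {
  "series": [
    [[0,0,0],[0,0,0],0.28],
    [[0,0,0],[0,0,0],0.28],
    [[0,0,0],[0,0,0],0.28],
    [[0,0,-0.06],[0,0,0],0.28],
    [[0,0,-0.12],[0,0,0],0.28],
    [[0,0,-0.15],[0,0,0],0.28],
    [[-0.03,-0.13,-0.1],[0,0,0],0.4],
    [[-0.04,-0.2,-0.05],[0,0,0],0.4],
    [[-0.04,-0.2,0],[0,0,0],0.4],
    [[-0.04,-0.2,0],[0,0,0],0.4]
  ]
}}

```text
time_s: 10.4
ee_pos: [524.2, 176.1, 229.6]
eef_rot: [0.0, 0.978, 0.207, 0.001]
wrist_force: [-0.7, 0.8, -0.1]
finger_gap: 34.4
finger_force: 0.0
```

Call:
{"name": "servo_tool", "arguments": {
  "series": [
    [[-0.04,-0.2,0],[0,0,0],0.4],
    [[-0.04,-0.2,0],[0,0,0],0.4],
    [[-0.03,-0.14,0],[0,0,0],0.4],
    [[-0.02,-0.06,0],[0,0,0],0.4],
    [[0,0,0],[0,0,0],0.4],
    [[0,0,0],[0,0,0],0.4],
    [[0,0,0],[0,0,0],0.4],
    [[0,0,0],[0,0,0],0.4],
    [[0,0,0],[0,0,0],0.4],
    [[0,0,0],[0,0,0],0.4]
  ]
}}

```text
time_s: 11.65
ee_pos: [434.4, 298.6, 227.8]
eef_rot: [-0.0, 0.978, 0.207, -0.0]
wrist_force: [-0.1, -0.0, 0.8]
finger_gap: 34.0
finger_force: 0.0
```

```bash
python3 - <<'E'
from h import *
plan((434,299.5,105),-66)
p,R,o=pose();print(p)
c=capture("side");a=c["frame"][195:275,200:320];s=cv2.resize(a,None,fx=5,fy=5,interpolation=cv2.INTER_CUBIC)
cv2.imwrite("pics/s5.png",s)
for z in(108,86,58): print(z,(proj(c,(633.4,24.2,z))-[200,195])*5)
E
```

```text
shift mm [ -0.   -1.  122.8] share [-1.000e-04 -4.000e-03  4.913e-01] t 11.65
turn deg [-0.    0.   -0.06] shares [-0.001  0.    -0.007]
turn deg [0.0000e+00 1.0000e-02 1.7994e+02] shares [0.0000e+00 1.0000e-03 2.2493e+01]
[434.43848129 298.58339484 227.81832742]
108 [208.91962064 144.18442204]
86 [212.4806983 180.6324242]
58 [216.90232543 225.8882403 ]
```

View pics/s5.png

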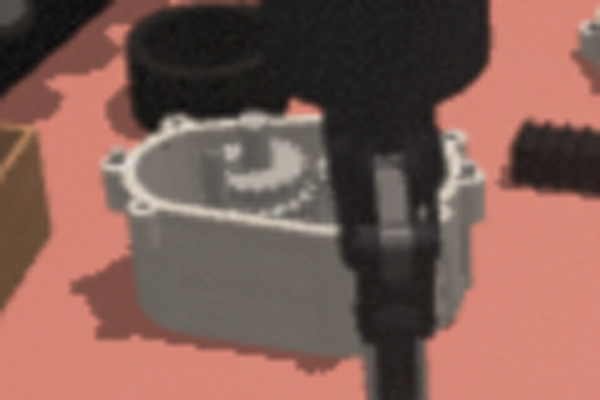

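Call:
{"name": "servo_tool", "arguments": {
  "series": [
    [[0,-0.004,0.1],[0,0,0],0.4],
    [[0,0,0.15],[0,0,0],0.4],
    [[0,0,0.15],[0,0,0],0.4],
    [[0,0,0.09],[0,0,0],0.4],
    [[0,0,0],[0,0,0],0.0],
    [[0,0,0],[0,0,0],0.0],
    [[0,0,0],[0,0,0],0.0],
    [[0,0,0],[0,0,0],0.0],
    [[0,0,0],[0,0,0],0.0],
    [[0,0,0],[0,0,0],0.0]
  ]
}}

```text
time_s: 12.95
ee_pos: [434.1, 299.7, 105.6]
eef_rot: [-0.0, 0.978, 0.207, 0.0]
wrist_force: [-1.8, 0.2, -0.0]
finger_gap: 9.5
finger_force: 58.6
```

Call:
{"name": "servo_tool", "arguments": {
  "series": [
    [[0,0,-0.04],[0,0,0],0.0],
    [[0,0,-0.08],[0,0,0],0.0],
    [[0,0,-0.12],[0,0,0],0.0],
    [[0,0,-0.12],[0,0,0],0.0],
    [[0,0,-0.12],[0,0,0],0.0],
    [[0,0,-0.05],[0,0,0],0.0],
    [[0.03,0.08,0],[0,0,0],0.0],
    [[0.03,0.16,0],[0,0,0],0.0],
    [[0.03,0.2,0],[0,0,0],0.0],
    [[0.0,0.2,0],[0,0,0],0.0]
  ]
}}

```text
time_s: 14.2
ee_pos: [520.1, 161.0, 237.3]
eef_rot: [-0.0, 0.978, 0.208, -0.0]
wrist_force: [0.0, 0.6, -1.4]
finger_gap: 9.5
finger_force: 58.6
```

```bash
python3 - <<'E'
from h import *
p,R,o=pose();print(p,o["finger_gap"])
plan((540,50,235),-66)
E
```

```text
[520.09554896 161.03662456 237.28457943] 9.52795748296194
shift mm [-26.9 109.5   2.3] share [-0.1076  0.4382  0.0091] t 14.2
turn deg [-0.01  0.03 -0.03] shares [-0.001  0.004 -0.004]
turn deg [5.0000e-02 2.0000e-02 1.7997e+02] shares [6.0000e-03 2.0000e-03 2.2496e+01]
```

Call:
{"name": "servo_tool", "arguments": {
  "series": [
    [[-0.02,0.12,0],[0,0,0],0.0],
    [[-0.04,0.15,0],[0,0,0],0.0],
    [[-0.03,0.12,0],[0,0,0],0.0],
    [[-0.02,0.05,0],[0,0,0],0.0],
    [[0,0,0],[0,0,0],0.0],
    [[0,0,0],[0,0,0],0.0],
    [[0,0,0],[0,0,0],0.0],
    [[0,0,0],[0,0,0],0.0],
    [[0,0,0],[0,0,0],0.0],
    [[0,0,0],[0,0,0],0.0]
  ]
}}

```text
time_s: 15.45
ee_pos: [539.0, 50.9, 237.8]
eef_rot: [-0.0, 0.978, 0.208, 0.0]
wrist_force: [0.3, -1.3, -1.0]
finger_gap: 10.0
finger_force: 58.6
```

```bash
python3 - <<'E'
from h import *
c=capture("wrist")
cv2.imwrite("pics/w6.png",cv2.resize(c["frame"][10:300,300:560],None,fx=2,fy=2))
for X in((633.4,24.2,108),(633.4,24.2,58)):print((proj(c,X)-[300,10])*2)
plan((566.3,13,152),-66)
E
```

```text
[240.22158457 220.83064803]
[207.36510774 218.59966992]
shift mm [ 9.6 45.6 85.8] share [0.0384 0.1826 0.3433] t 15.5
turn deg [-0.   -0.   -0.05] shares [-0.    -0.001 -0.006]
turn deg [-1.0000e-02  0.0000e+00  1.7995e+02] shares [-1.0000e-03  1.0000e-03  2.2494e+01]
```

View pics/w6.png

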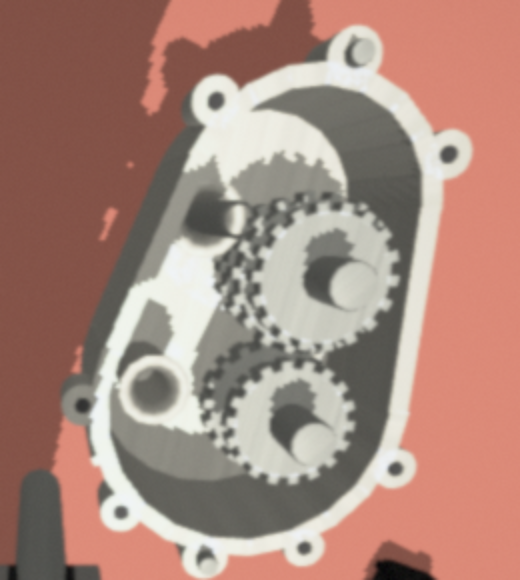

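Call:
{"name": "servo_tool", "arguments": {
  "series": [
    [[0.01,0.05,0],[0,0,0],0.0],
    [[0.02,0.08,0],[0,0,0],0.0],
    [[0.009,0.053,0.05],[0,0,0],0.0],
    [[0,0,0.09],[0,0,0],0.0],
    [[0,0,0.09],[0,0,0],0.0],
    [[0,0,0.07],[0,0,0],0.0],
    [[0,0,0.03],[0,0,0],0.0],
    [[0,0,0.01],[0,0,0],0.0],
    [[0,0,0],[0,0,0],0.0],
    [[0,0,0],[0,0,0],0.0]
  ]
}}

```text
time_s: 16.75
ee_pos: [566.9, 13.0, 153.6]
eef_rot: [0.0, 0.978, 0.207, 0.001]
wrist_force: [-0.7, -0.0, -0.8]
finger_gap: 9.9
finger_force: 58.6
```

```bash
python3 - <<'E'
from h import *
plan((566,13.6,105.5),-66)
E
```

```text
shift mm [-0.7 -0.9 48.1] share [-0.0027 -0.0037  0.1924] t 16.75
turn deg [ 0.03 -0.07 -0.05] shares [ 0.003 -0.009 -0.006]
turn deg [-1.2000e-01 -4.0000e-02  1.7995e+02] shares [-1.4000e-02 -5.0000e-03  2.2494e+01]
```

Call:
{"name": "servo_tool", "arguments": {
  "series": [
    [[-0.002,-0.003,0],[0,0,0],0.0],
    [[0,0,0.015],[0,0,0],0.0],
    [[0,0,0.015],[0,0,0],0.0],
    [[0,0,0.02],[0,0,0],0.0],
    [[0,0,0.02],[0,0,0],0.0],
    [[0,0,0.025],[0,0,0],0.0],
    [[0,0,0.03],[0,0,0],0.0],
    [[0,0,0.035],[0,0,0],0.0],
    [[0,0,0.03],[0,0,0],0.0],
    [[0,0,0],[0,0,0],0.0]
  ]
}}

```text
time_s: 18.0
ee_pos: [565.5, 13.3, 104.6]
eef_rot: [-0.0, 0.978, 0.207, -0.0]
wrist_force: [1.0, -0.1, -0.7]
finger_gap: 9.7
finger_force: 58.5
```

Call:
{"name": "servo_tool", "arguments": {
  "series": [
    [[0,0,0],[0,0,0],0.28],
    [[0,0,0],[0,0,0],0.28],
    [[0,0,0],[0,0,0],0.28],
    [[0,0,-0.06],[0,0,0],0.28],
    [[0,0,-0.12],[0,0,0],0.28],
    [[0,0,-0.16],[0,0,0],0.28],
    [[-0.08,0.06,-0.14],[0,0,0],0.4],
    [[-0.15,0.11,-0.08],[0,0,0],0.6],
    [[-0.19,0.14,-0.02],[0,0,0],1.0],
    [[-0.19,0.14,0],[0,0,0],1.0]
  ]
}}

```text
time_s: 19.25
ee_pos: [471.5, -152.6, 252.4]
eef_rot: [0.001, 0.978, 0.208, 0.001]
wrist_force: [0.5, -0.5, 0.5]
finger_gap: 84.3
finger_force: 0.0
```

Call:
{"name": "servo_tool", "arguments": {
  "series": [
    [[-0.19,0.14,0],[0,0,0],1.0],
    [[-0.19,0.14,0],[0,0,0],1.0],
    [[-0.15,0.11,0],[0,0,0],1.0],
    [[-0.08,0.05,0],[0,0,0],1.0],
    [[0,0,0],[0,0,0.6],1.0],
    [[0,0,0],[0,0,0.8],1.0],
    [[0,0,0],[0,0,0.7],1.0],
    [[0,0,0],[0,0,0.5],1.0],
    [[0,0,0],[0,0,0],1.0],
    [[0,0,0],[0,0,0],1.0]
  ]
}}

```text
time_s: 20.5
ee_pos: [377.4, -313.7, 250.9]
eef_rot: [0.0, 1.0, 0.028, 0.0]
wrist_force: [0.1, 0.6, -0.4]
finger_gap: 85.4
finger_force: 0.0
```

```bash
python3 - <<'E'
from h import *
c=capture("wrist");cv2.imwrite("pics/w7.png",c["frame"]);np.save("w7.npy",c,allow_pickle=True)
p,R,o=pose();print(p,R.as_matrix()[:,1])
for X in((520,-311,25),(332,-321,25),(426,-316,68)):print(proj(c,X))
E
```

```text
[ 377.38768398 -313.69705071  250.75133444] [ 5.63753327e-02 -9.98409613e-01  2.59825835e-04]
[327.13299444  32.16329057]
[325.50862927 250.89035099]
[327.09962277 155.7098817 ]
```

View pics/w7.png

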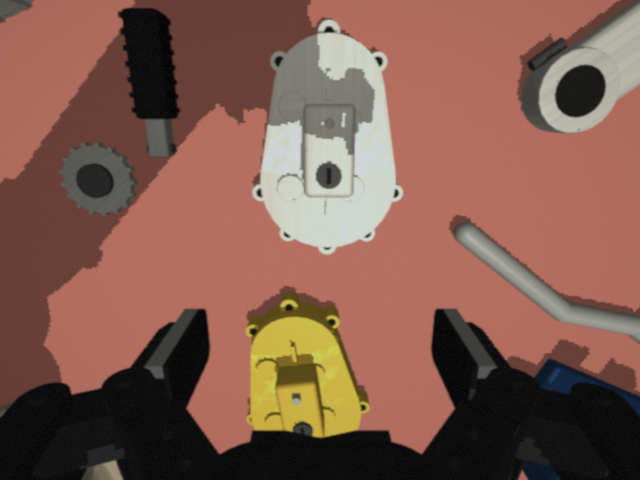

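```bash
python3 - <<'E'
from h import *
c=np.load("w7.npy",allow_pickle=True).item();a=c["frame"]
g=cv2.cvtColor(a,cv2.COLOR_BGR2GRAY)
H=[]
for u,v in((328,29),(327,248)):
    print(g[v-10:v+9:1,u-9:u+10:1]) 
# silhouette: low saturation, bright
hsv=cv2.cvtColor(a,cv2.COLOR_BGR2HSV);m=((hsv[...,1]<60)&(g>70)).astype(np.uint8)
m[:,:200]=0;m[:,430:]=0;m[265:]=0
m=cv2.morphologyEx(m,cv2.MORPH_CLOSE,np.ones((9,9)))
n,l,s,cc=cv2.connectedComponentsWithStats(m);i=1+s[1:,4].argmax();print(s[i],cc[i])
E
```

```text
[[116 101  79  78  79  89  99 112 124 131 134 131 124 123 130 129 128 127
  127]
 [ 93  83  80  90 107 131 151 167 184 189 190 187 178 165 153 140 133 129
  127]
 [ 83  79  94 126 155 178 192 199 203 205 204 203 200 194 183 167 153 137
  128]
 [ 79  89 124 165 190 200 204 204 204 206 204 203 202 199 198 192 182 161
  139]
 [ 86 117 160 189 202 204 204 206 206 206 204 204 203 201 201 200 196 183
  158]
 [109 153 188 200 203 204 205 204 203 203 204 203 203 201 203 201 200 195
  176]
 [135 178 198 203 204 204 199 191 187 185 183 187 194 199 201 202 201 200
  187]
 [158 192 201 202 205 201 180 148 129 122 116 133 162 185 196 202 202 203
  198]
 [180 198 202 203 202 193 161 109  70  53  49  67 102 148 184 200 203 202
  200]
 [191 202 202 202 196 170 121  67  35  25  21  29  53 103 158 191 200 202
  200]
 [193 201 201 200 185 144  79  31  14  15  17  20  32  70 128 172 185 187
  193]
 [180 188 186 184 167 122  62  23  15  22  18  17  20  38  83 121 141 151
  173]
 [144 148 147 143 126  89  50  41  42  46  47  46  44  41  66 101 124 137
  164]
 [132 136 141 139 127 106 102 109 115 118 118 1
[... 1339 characters left out ...]
3 208 211 210 199 172 134 119 119 134 164 194 208 210 208 198 170
  143]
 [152 180 201 211 212 210 204 197 192 193 194 203 208 212 209 202 185 155
  135]
 [140 158 181 202 209 211 211 210 210 212 210 210 209 208 204 190 163 140
  132]
 [131 139 158 181 197 205 209 209 211 211 209 209 205 198 184 163 142 132
  129]
 [130 133 138 151 172 188 196 200 202 201 199 197 185 167 151 139 132 129
  131]
 [132 130 133 133 142 148 157 165 170 173 169 163 150 138 133 132 131 131
  131]
 [129 130 131 131 131 133 134 138 140 140 139 137 132 131 131 131 130 130
  129]
 [131 129 132 130 130 131 131 131 131 131 131 131 131 130 130 130 130 130
  129]]
[  252    19   151   236 24610] [327.82267371 142.2998781 ]
```

```bash
python3 - <<'E'
from h import *
c=np.load("w7.npy",allow_pickle=True).item();a=c["frame"]
for z in(15,20,25,34):
    n=onplane(c,(328.5,30.5),z);w=onplane(c,(326.8,244.7),z);d=n-w
    print(z,np.hypot(*d[:2]).round(1),((n+w)/2).round(1),np.degrees(np.arctan2(d[1],d[0])).round(2))
g=cv2.cvtColor(a,cv2.COLOR_BGR2GRAY).astype(int)
for v in(150,165,180):print(v,g[v,296:312],g[v,346:364])
print(g[96:112,322],g[190:206,322])
for uv in((304,150),(354,150),(329,104),(329,197)):print(onplane(c,uv,68).round(1))
E
```

```text
15 188.5 [ 429.  -317.2   15. ] 3.07
20 185.8 [ 429.4 -317.1   20. ] 3.07
25 183.2 [ 429.8 -316.9   25. ] 3.07
34 178.5 [ 430.5 -316.7   34. ] 3.07
150 [211 209 209 205 180 137 118 113 121 146 158 175 196 202 202 203] [203 178 136 118 114 106 101 109 156 200 210 212 211 211 210 212 210 212]
165 [212 210 211 203 178 135 114 109 119 144 167 185 198 203 204 205] [209 211 214 208 198 182 164 156 177 206 211 212 211 213 212 212 212 213]
180 [210 210 204 188 166 165 181 164 131 142 165 185 199 205 205 206] [211 211 210 205 192 174 159 170 202 209 211 210 208 203 196 195 203 209]
[122 122 124 125 123 124 124 116 103 106 111 115 120 124 124 126] [210 211 211 206 197 182 172 183 205 211 211 210 210 211 210 210]
[ 429.3 -297.8   68. ]
[ 431.5 -336.6   68. ]
[ 464.1 -315.1   68. ]
[ 393.5 -319.5   68. ]
```

```bash
python3 - <<'E'
from h import *
plan((429.3,-317.1,57),-86.93)
E
```

```text
shift mm [ 51.5   6.3 193.8] share [0.2061 0.0251 0.7751] t 20.55
turn deg [ 0.01 -0.03  0.16] shares [ 0.002 -0.004  0.02 ]
turn deg [ 5.0000e-02  2.0000e-02 -1.7984e+02] shares [ 6.000e-03  3.000e-03 -2.248e+01]
```

Call:
{"name": "servo_tool", "arguments": {
  "series": [
    [[0.06,0.01,0],[0,0,0.02],1.0],
    [[0.1,0.015,0.05],[0,0,0],1.0],
    [[0.046,0,0.1],[0,0,0],1.0],
    [[0,0,0.15],[0,0,0],1.0],
    [[0,0,0.17],[0,0,0],1.0],
    [[0,0,0.15],[0,0,0],1.0],
    [[0,0,0.08],[0,0,0],1.0],
    [[0,0,0.05],[0,0,0],1.0],
    [[0,0,0.022],[0,0,0],1.0],
    [[0,0,0],[0,0,0],1.0]
  ]
}}

```text
time_s: 21.8
ee_pos: [429.5, -317.3, 57.6]
eef_rot: [0.0, 1.0, 0.026, 0.0]
wrist_force: [0.8, 0.5, -0.7]
finger_gap: 85.4
finger_force: 0.0
```

Call:
{"name": "servo_tool", "arguments": {
  "series": [
    [[0,0,0],[0,0,0],0.0],
    [[0,0,0],[0,0,0],0.0],
    [[0,0,0],[0,0,0],0.0],
    [[0,0,0],[0,0,0],0.0],
    [[0,0,0],[0,0,0],0.0],
    [[0,0,0],[0,0,0],0.0],
    [[0,0,0],[0,0,0],0.0],
    [[0,0,0],[0,0,0],0.0],
    [[0,0,0],[0,0,0],0.0],
    [[0,0,0],[0,0,0],0.0]
  ],
  "squeeze": 100
}}

```text
time_s: 23.05
ee_pos: [429.5, -317.7, 58.2]
eef_rot: [0.0, 1.0, 0.026, 0.001]
wrist_force: [-0.9, -0.2, 5.6]
finger_gap: 38.6
finger_force: 102.2
```

```bash
python3 - <<'E'
from h import *
p,R,o=pose();print(p,o["finger_gap"],o["finger_force"],o["wrist_force"],o["joint_positions"])
M=R.as_matrix();print(M.round(4).tolist())
print("grip yaw",np.degrees(np.arctan2(M[1,0],M[0,0])))
E
```

```text
[ 429.51239709 -317.67907415   58.22169451] 38.61717192917083 102.21993684768677 [-0.93886883 -0.2483723   5.63875982] [ 0.69520363  0.37538162 -0.14190338  1.84241801  0.06503457  0.92664671
 -0.99472944]
[[0.9986, 0.052, 0.0013], [0.052, -0.9986, -0.0009], [0.0012, 0.001, -1.0]]
grip yaw 2.980062889353989
```

Call:
{"name": "servo_tool", "arguments": {
  "series": [
    [[0,0,-0.02],[0,0,0],0.0],
    [[0,0,-0.05],[0,0,0],0.0],
    [[0,0,-0.09],[0,0,0],0.0],
    [[0,0,-0.12],[0,0,0],0.0],
    [[0,0,-0.12],[0,0,0],0.0],
    [[0,0,-0.12],[0,0,0],0.0],
    [[0,0,-0.09],[0,0,0],0.0],
    [[0,0,-0.05],[0,0,0],0.0],
    [[0,0,-0.02],[0,0,0],0.0],
    [[0,0,0],[0,0,0],0.0]
  ]
}}

```text
time_s: 24.3
ee_pos: [428.8, -317.1, 226.8]
eef_rot: [-0.0, 1.0, 0.026, -0.0]
wrist_force: [-0.1, -0.0, -5.4]
finger_gap: 38.8
finger_force: 101.2
```

Call:
{"name": "servo_tool", "arguments": {
  "series": [
    [[0.03,-0.045,0],[0,0,0],0.0],
    [[0.06,-0.09,0],[0,0,0],0.0],
    [[0.09,-0.14,0],[0,0,0],0.0],
    [[0.1,-0.155,0],[0,0,0],0.0],
    [[0.1,-0.155,0],[0,0,0],0.0],
    [[0.1,-0.155,0],[0,0,0],0.0],
    [[0.1,-0.155,0],[0,0,0],0.0],
    [[0.09,-0.14,0],[0,0,0],0.0],
    [[0.06,-0.09,0],[0,0,0],0.0],
    [[0.03,-0.045,0],[0,0,0],0.0]
  ]
}}

```text
time_s: 25.55
ee_pos: [603.6, -12.1, 226.3]
eef_rot: [-0.001, 1.0, 0.028, -0.001]
wrist_force: [-0.7, -0.6, -5.0]
finger_gap: 38.2
finger_force: 101.3
```

Call:
{"name": "servo_tool", "arguments": {
  "series": [
    [[0,0,0],[0,0,-0.14],0.0],
    [[0,0,0],[0,0,-0.25],0.0],
    [[0,0,0],[0,0,-0.25],0.0],
    [[0,0,0],[0,0,-0.25],0.0],
    [[0,0,0],[0,0,-0.25],0.0],
    [[0,0,0],[0,0,0],0.0],
    [[0,0,0],[0,0,0],0.0],
    [[0,0,0],[0,0,0],0.0],
    [[0,0,0],[0,0,0],0.0],
    [[0,0,0],[0,0,0],0.0]
  ]
}}

```text
time_s: 26.8
ee_pos: [603.6, -15.2, 227.3]
eef_rot: [-0.0, 0.994, 0.105, 0.0]
wrist_force: [0.5, -0.4, -5.0]
finger_gap: 38.4
finger_force: 101.3
```

```bash
python3 - <<'E'
from h import *
p,R,o=pose();print(p,o["finger_gap"],o["finger_force"],o["wrist_force"],o["moment"])
plan((606.4,-12.3,176.2),12.12-90)
c=capture("wrist");cv2.imwrite("pics/w8.png",c["frame"])
# where things lie in the picture
M=R.as_matrix();gc=lambda x,y,z:p+M@np.array([x,-y,58.2-z])
for X in(gc(93,0,20),gc(-93,0,20),gc(34,20,68)):print("cover",proj(c,X).round(1))
c=capture("side");cv2.imwrite("pics/s8.png",c["frame"])
for x in(93,-93): print("side cover",proj(c,gc(x,0,20)).round(1))
E
```

```text
[603.55044642 -15.20467475 227.30378411] 38.360635985978995 101.26498818397522 [ 0.48294776 -0.35182685 -4.99060823] [-0.06001953  0.05025031  0.00450737]
shift mm [ 3.4 -2.2 51.1] share [ 0.0136 -0.009   0.2044] t 26.8
turn deg [-0.01 -0.   -0.02] shares [-0.001 -0.    -0.002]
turn deg [-0.0000e+00  1.0000e-02  1.7998e+02] shares [-0.0000e+00  1.0000e-03  2.2498e+01]
cover [320.6  77.1]
cover [320.7 453. ]
cover [257.4 265.4]
side cover [219.7 188.8]
side cover [293.5 191.3]
```

Call:
{"name": "servo_tool", "arguments": {
  "series": [
    [[0.007,-0.005,0],[0,0,0],0.0],
    [[0.007,-0.005,0],[0,0,0],0.0],
    [[0,0,0.01],[0,0,0],0.0],
    [[0,0,0.03],[0,0,0],0.0],
    [[0,0,0.04],[0,0,0],0.0],
    [[0,0,0.04],[0,0,0],0.0],
    [[0,0,0.04],[0,0,0],0.0],
    [[0,0,0.02],[0,0,0],0.0],
    [[0,0,0],[0,0,0],0.0],
    [[0,0,0],[0,0,0],0.0]
  ]
}}

```text
time_s: 28.15
ee_pos: [606.7, -12.0, 182.8]
eef_rot: [-0.0, 0.994, 0.105, 0.0]
wrist_force: [-0.1, -0.2, -5.5]
finger_gap: 38.7
finger_force: 101.2
```

```bash
python3 - <<'E'
from h import *
p,R,o=pose()
plan((606.4,-12.3,176.2),12.12-90)
c=capture("wrist");w=c["frame"]
M=R.as_matrix();gc=lambda x,y,z:p+M@np.array([x,-y,58.2-z])
print([proj(c,gc(x,0,20)).round(1) for x in(93,)], "dowel",proj(c,(697.4,7.3,86)).round(1))
d=capture("side");s=d["frame"]
print("side holes",[((proj(d,gc(x,0,0))-[190,150])*3).round(0) for x in(93,-93)],"dowels",[((proj(d,X)-[190,150])*3).round(0) for X in((697.4,7.3,78),(515.5,-31.8,78))])
print("shaft tops",[((proj(d,X)-[190,150])*3).round(0) for X in((633.4,24.2,108),(566.3,13,108))])
A=cv2.resize(w[20:220,220:420],None,fx=2,fy=2,interpolation=cv2.INTER_CUBIC);B=cv2.resize(s[150:283,190:320],None,fx=3,fy=3,interpolation=cv2.INTER_CUBIC)
cv2.imwrite("pics/f.png",np.hstack([A[:399],B[:399]]))
E
```

```text
shift mm [-0.4  0.2  6.6] share [-0.0015  0.0008  0.0263] t 28.15
turn deg [ 0.   -0.05 -0.01] shares [ 0.    -0.006 -0.002]
turn deg [-7.0000e-02 -0.0000e+00  1.7999e+02] shares [-9.0000e-03 -1.0000e-03  2.2498e+01]
[array([320.6,  77. ])] dowel [320.7  87.7]
side holes [array([ 93., 184.]), array([307., 193.])] dowels [array([ 99., 230.]), array([308., 238.])]
shaft tops [array([155., 222.]), array([234., 226.])]
```

View pics/f.png

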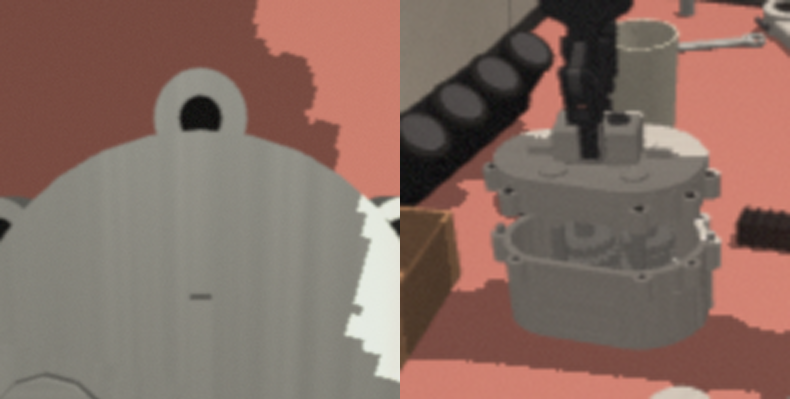

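Call:
{"name": "servo_tool", "arguments": {
  "series": [
    [[-0.0015,0.001,0.006],[0,0,0],0.0],
    [[0,0,0.006],[0,0,0],0.0],
    [[0,0,0.006],[0,0,0],0.0],
    [[0,0,0.006],[0,0,0],0.0],
    [[0,0,0],[0,0,0],0.0],
    [[0,0,0],[0,0,0],0.0],
    [[0,0,0],[0,0,0],0.0],
    [[0,0,0],[0,0,0],0.0],
    [[0,0,0],[0,0,0],0.0],
    [[0,0,0],[0,0,0],0.0]
  ]
}}

```text
time_s: 29.5
ee_pos: [606.1, -12.4, 176.3]
eef_rot: [-0.0, 0.994, 0.105, 0.0]
wrist_force: [-1.7, -0.1, -5.1]
finger_gap: 38.4
finger_force: 101.2
```

```bash
python3 - <<'E'
from h import *
p,R,o=pose();print(p,o["wrist_force"])
plan((606.4,-12.3,176.2),12.12-90)
E
```

```text
[606.12389699 -12.3701146  176.33175379] [-1.68802904 -0.09835549 -5.09673344]
shift mm [ 0.3 -0.   0.1] share [ 0.0011 -0.      0.0005] t 29.5
turn deg [-0.   -0.   -0.01] shares [-0.001 -0.    -0.002]
turn deg [-0.0000e+00  1.0000e-02  1.7999e+02] shares [-0.0000e+00  1.0000e-03  2.2498e+01]
```

```bash
python3 -c "
from plant import sign_off
print(sign_off())"
```

```text
the job is handed in; nothing more can be done
None
```

I handed the job in at about 29.5 s: both selector shafts are in their bores, and I'm still holding the cover level about 1 cm above their tops, its dowel holes over the pins; I confirmed the narrow-end shaft was home by camera, but judged the wide-end shaft home only from its release height (about 1 mm short) and near-zero contact force.

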